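# Load a glass weight into the annealing kiln

### The job

Load the green glass weight into the little blue kiln: pull the yellow bolt fully out, slide the guard door fully open by its red handle, and set the weight upright in the middle of the white tile inside, keeping hold of it until it stands there. Then let go, slide the door fully shut and push the bolt fully home to lock it. Leave the amber weight in the kiln and everything else on the bench as they are.

Things in the scene. Friction and masses are not known exactly. Their poses are not given: they have to be found in the camera images.
- kiln: Blue top-loading kiln, fixed, 210 (x) by 400 (y) by 165 high. Origin: centre of underside; own -x faces the robot, y to its left, yaw up to 0.12 rad. Chamber 160 (x) by 170 (y), centred 100 to -y of the origin, floor at height 70, open top at 165. The +y half is a deck where the open door parks. Rails along y at x +-95 rise to 179; a steel bolt keeper at the front rim near y 3 rises to 191.
- door (a joint): Guard door, steel frame with a clear pane, 174 (x) by 190 (y) by 12 thick, sliding flat over the kiln's top along the kiln's +y. 0 = shut over the chamber, 0.185 m = fully open, at a stop. About 3 N to move; stays where left. Its top is at height 179. While the bolt is in it can move only some 2 mm.
- door_grip (a point): Centre of the door's red bar handle: a bar 100 long along the kiln's x, 16 wide (y) and 16 high, at height 223, on two posts 12 thick, 42 to either side of its centre; 36 mm of free space below the bar between the posts. Moves with the door.
- bolt (a joint): Slide bolt at the front of the kiln's top rim; pulls out along the kiln's -x (towards the robot). 0 = home (door locked), 0.036 m = fully out, at a stop. About 4 N to move; friction keeps it where left. Home, its 10 mm square pin crosses the edge of the shut door; it cannot go home through the door.
- bolt_grip (a point): Centre of the bolt's yellow knob: a disc 34 in diameter and 24 long along the kiln's x, at height 173, when home centred 30 mm in front of the kiln's front face; nothing below it. Moves with the bolt.
- glass: Green glass weight with pale yellow bands, loose: an upright round block 52 in diameter, straight up to 72, domed to 85 high. About 0.3 to 0.55 kg. Origin: centre of its underside, z up. Starts standing on the bench on one side of the kiln.
- tile: White ceramic setter tile fixed on the kiln's chamber floor, 90 (x) by 76 (y) by 8 thick, in either the -y or the +y half of the chamber. Origin: centre of its underside, axes as the kiln's; its top is 8 mm above the origin, at height 78.
- amber: Amber glass weight of the same shape and size as the green one, loose, standing in the other half of the chamber, its axis 88 mm from the tile's centre along the kiln's y and up to 20 mm off along x. Origin: centre of its underside. Leave alone.
- jar: Amber glass jar with a white cap, 66 in diameter, 100 high, loose on the bench on the side of the kiln where the green weight is not. Origin: centre of its underside. Leave alone.
- flask: Green bottle, 64 in diameter, 170 high, loose at the left of the bench. Origin: underside. Leave alone.
- cup: Steel cup, 76 in diameter, 90 high, loose at the right of the bench. Origin: underside. Leave alone.
- hammer: Hammer lying near the robot on the left. Leave alone.
- paddle: Spatula-like paddle lying near the robot on the right. Leave alone.
There are look-alikes about, which are no part of the job. What is meant by the glass is not pink or purple, and is the smaller of those in its own colour.

How it is judged:
By the outcome, as a careful person would: the job done as asked, in the order asked, and still so for the second after the job is handed in, with the robot touching nothing.
It also fails if it takes over 72 s, if anything falls off the work surface, if the arm or the gripper's body presses on something with over 40 N, if the wrist force passes 120 N, or if a joint passes its speed limit or range.

### The arm

A 6-joint arm with a two-finger parallel gripper is mounted at the origin on the work surface. World frame = base frame: x ahead of the robot, y to its left, z up, the work surface at z = 0. Lengths are in m, angles in degrees, forces in N, time in s.
With the tool pointing down it reaches from about 0.4 to 0.825 m from the base axis. Payload 7 kg.
Tool frame: the origin (TCP) lies on the centre line of the jaws, within the pads' length; the fingertips stand 19 mm ahead of it and the grasp point (between the pads) is the TCP; z points along the fingers, y is the line along which they close (so a half turn about z gives the same grasp; the last joint's range is limited). The gripper opens to 88 mm and grips with 3 to 60 N. Pads are 19 mm wide; open, the fingers measure 130 mm over their backs; the gripper's body (78 mm by 193 mm) begins 47 mm behind the grasp point.
Start: joints at [-50.586, 20.546, 0.682, 0, -70.136, -16.507], TCP at [0.263, -0.622, 0.246] pointing down, gripper open.
Joint ranges: [-176.03, 176.03], [-82.01, 121.73], [-58.28, 71.71], [-173.87, 95.51], [-174.79, -0.11], [-173.66, 173.66]. Speed limits (degrees/s): [136.94, 136.94, 172.46, 180, 180, 180].

### API

Orientations are given as [roll, pitch, yaw] about the fixed x, y, z axes, in that order (R = Rz(yaw) Ry(pitch) Rx(roll)).
In Python, from plant import ctrl gives the robot as it stands.
- The arm moves only by the tool move_arm, never from a script. Its argument "motion" is a list of rows, each a list of 3 entries, a list of its own where there are three numbers: the shift along the tool's x, y, z in mm, then the turn, a rotation vector about the tool's x, y, z in degrees, then the closure, from 0 (fully open) to 1 (shut). A call has 1 to 10 rows; each row is the pose to reach, as a shift and turn from the pose commanded when the call began, along the tool's axes at that moment; what a row does not reach only later rows make up. A row lasts 1/12 s, in which the tool goes at most 41.7 mm and 7.16 degrees, less where a joint would pass 70% of its speed; a pose out of reach is approached as far as the arm can. A call with a gripper value outside its range is refused whole. The fingers move at their own pace and stop on an object; the grip force is fixed at half the most. Time passes only in rows, so rows that repeat a pose let the fingers close. It gives the time, the measured TCP pose, the force, the opening and the grip force at its end, in the units of the state.
- ctrl.get_obs(): the state, without advancing time (a new reading comes with each control period).
- ctrl.snapshot(name): name is "scene" or "top"; returns a dict with "color" (384x512x3 uint8, blue, green, red), "camera_matrix" (3x3 intrinsics, pixels), "k1" (the pictures are not rectified: a ray, as slopes to the right and down, at radius r is drawn at 1 + k1 r^2 times it, then the intrinsics apply), "cam_to_world" (4x4, takes a point from camera to world coordinates). Camera axes: x right, y up, looking along -z (the intrinsics and any distortion apply to the point x, -y, -z); pixel columns grow to the right and rows downward; lengths in m; the calibration is good to about 2 mm. A picture is of the moment at which its call begins. There is no depth.
- ctrl.close_job(): hands the job in; it is judged then, once.
The state is a dict: "clock": time; "joint_pos": joint angles; "qvel": joint speeds; "tau": joint torques, N m; "tool_pos": TCP position; "orientation": TCP orientation; "force": force on the tool from outside, world axes, zero at the start; "moment": the same for the moment, N m; "opening": finger opening in m; "gripper_force": force on a finger pad.
Only numpy, scipy, OpenCV 4.12 (cv2) and the standard library are available. Lean on these libraries where they do the work, as an engineer would, in place of code of your own. Each camera call takes 0.05 s, during which the arm holds its last target. There are 200 camera calls.

## Working session

There is one attempt and no reset: what is moved stays moved. The work goes in short steps, Python scripts to look and compute and a tool call to move; the robot and the scene stay as the last step left them, time stands still between calls to the robot, and variables do not carry over. Pictures are saved under pics/ and viewed, at most 12 in all, crops included, and the job is handed in when it is done.

Besides the shell and the picture viewer there is one more tool, called after "Call:" by a JSON object that holds its "op" and its "data", one argument or row to a line. move_arm: Moves the arm, as the interface text tells. Its arguments: {"type":"object","properties":{"motion":{"type":"array"}},"required":["motion"]}

```bash
mkdir -p pics
cat > h.py <<'E'
import numpy as np, cv2
from plant import ctrl
def snap(n,f):
    s=ctrl.snapshot(n); cv2.imwrite(f'pics/{f}.png',s['color']); np.savez(f'{n}.npz',**s); return s
def cal(n): return np.load(f'{n}.npz')
def ray(n,u,v):
    s=cal(n);K=s['camera_matrix'];k=float(s['k1']);T=s['cam_to_world']
    d=np.array([(u-K[0,2])/K[0,0],(v-K[1,2])/K[1,1]]);p=d.copy()
    for _ in range(20): p=d/(1+k*(p@p))
    return T[:3,3],T[:3,:3]@np.array([p[0],-p[1],-1])
def at(n,u,v,z):
    o,d=ray(n,u,v); return o+d*(z-o[2])/d[2]
def proj(n,P):
    s=cal(n);K=s['camera_matrix'];k=float(s['k1']);T=s['cam_to_world']
    c=T[:3,:3].T@(np.array(P)-T[:3,3]);p=np.array([c[0],-c[1]])/-c[2];p=p*(1+k*(p@p))
    return np.array([K[0,0]*p[0]+K[0,2],K[1,1]*p[1]+K[1,2]])
E
python3 - <<'E'
from h import *
a=snap('scene','s0');b=snap('top','t0')
for n,s in(('scene',a),('top',b)):
    print(n,s['camera_matrix'].tolist(),s['k1'],s['cam_to_world'].round(3).tolist())
cv2.imwrite('pics/s0b.png',cv2.resize(a['color'],(800,600),interpolation=cv2.INTER_CUBIC))
cv2.imwrite('pics/t0b.png',cv2.resize(b['color'],(800,600),interpolation=cv2.INTER_CUBIC))
print(ctrl.get_obs())
E
```

```text
scene [[489.865650006642, 0.0, 256.01520890615194], [0.0, 489.865650006642, 189.10533221730591], [0.0, 0.0, 1.0]] -0.006324751124457454 [[0.265, -0.589, 0.763, 1.634], [0.964, 0.158, -0.213, -0.328], [0.005, 0.792, 0.61, 1.064], [0.0, 0.0, 0.0, 1.0]]
top [[428.15621270411384, 0.0, 255.34534505616895], [0.0, 428.15621270411384, 183.5964112117131], [0.0, 0.0, 1.0]] -0.04472125589395814 [[-0.017, 0.996, -0.092, 0.392], [-1.0, -0.018, -0.012, -0.024], [-0.014, 0.092, 0.996, 1.53], [0.0, 0.0, 0.0, 1.0]]
{'clock': 0.1, 'joint_pos': array([-5.05846969e+01,  2.05873722e+01,  6.40063607e-01, -1.79224192e-02,
       -7.01352992e+01, -1.65097349e+01]), 'qvel': array([ 0.10236842, -0.07391894,  0.16926949, -0.035724  , -0.06163694,
        0.00984982]), 'tau': array([-1.72937991e-03, -5.84159482e+01,  2.93752044e+01,  7.01564670e+00,
        1.02059939e-02, -4.63339745e-05]), 'tool_pos': array([ 0.26257646, -0.62140269,  0.24472321]), 'orientation': array([ 1.79916010e+02, -7.32298268e-03, -1.57100529e+02]), 'force': array([ 0.03436772, -0.16829846, -0.18736734]), 'moment': array([-0.04403813, -0.02405321, -0.00985062]), 'gripper_force': 0.0, 'opening': 0.08752519581813241}
```

View pics/s0b.png

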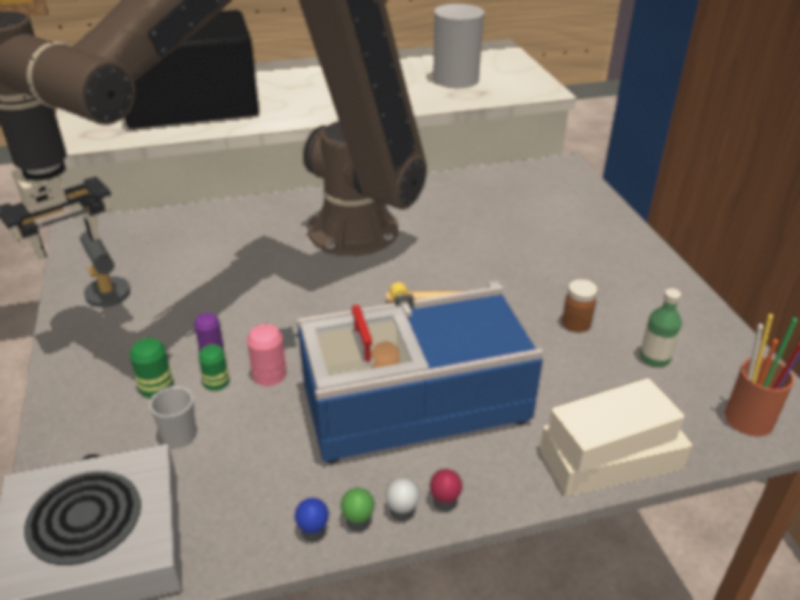

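View pics/t0b.png

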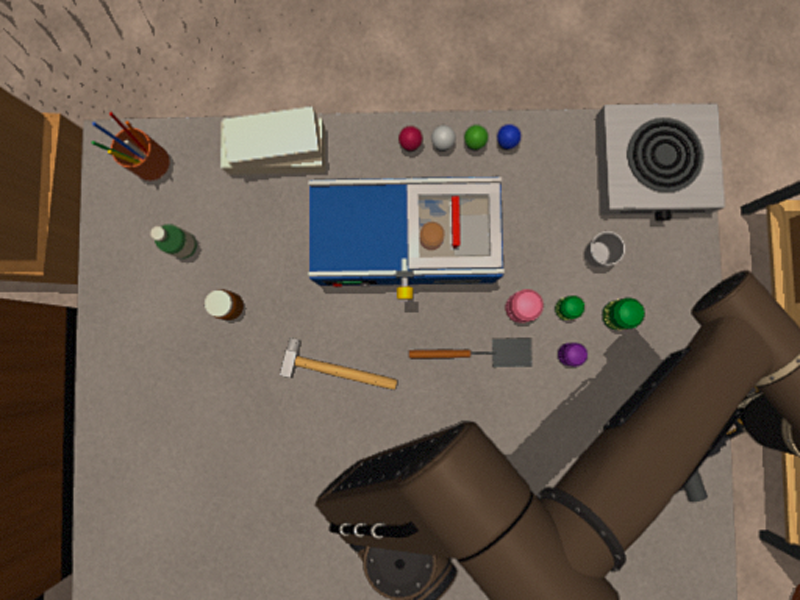

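The scene view shows the small green weight at (213,367) and the large green one at (151,366). The top view shows them at (571,307) and (625,313), with pink at (524,306) and purple at (573,354). The smaller green one fits the description. I'll confirm it in enlarged crops and measure.

Run:
```python
import cv2
t=cv2.imread('pics/t0.png')[108:240,192:422]
cv2.imwrite('pics/t0c.png',cv2.resize(t,None,fx=3.478,fy=3.478,interpolation=cv2.INTER_CUBIC))
s=cv2.imread('pics/s0.png')[170:300,80:350]
cv2.imwrite('pics/s0c.png',cv2.resize(s,None,fx=2.96,fy=2.96,interpolation=cv2.INTER_CUBIC))
```

```text
(no output)
```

View pics/t0c.png

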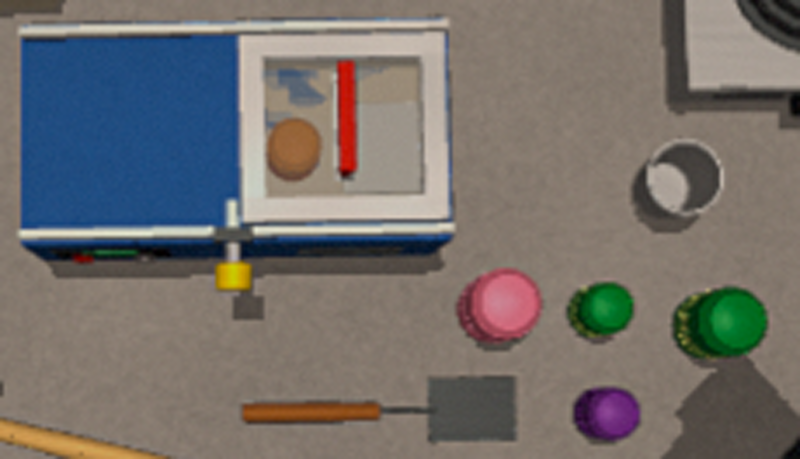

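View pics/s0c.png

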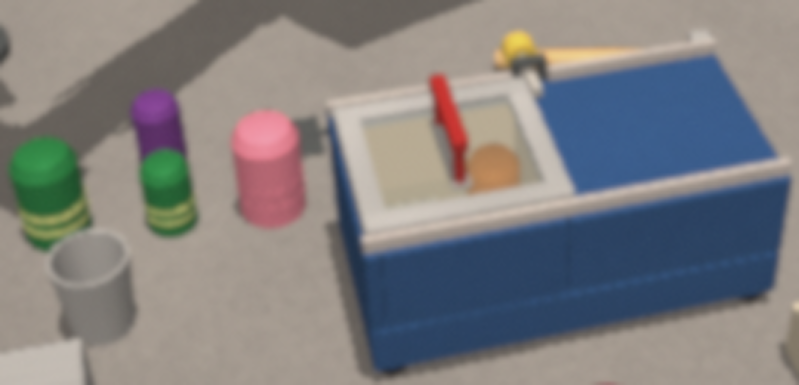

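The crops confirm it. The small green weight with yellow bands is at (605,308) in the top crop and (168,190) in the scene crop, next to pink and in front of purple. The kiln rails, the red bar (346,60–174), the yellow knob (234,275) and the tile on the kiln's -y side are all clear.

```bash
cat >> h.py <<'E'
tc=lambda X,Y:(192+X/3.478,108+Y/3.478)
sc=lambda X,Y:(80+X/2.96,170+Y/2.96)
E
python3 - <<'E'
from h import *
def T(l,X,Y,z): print('top',l,(at('top',*tc(X,Y),z)*1000).round(1))
def S(l,X,Y,z): print('sc ',l,(at('scene',*sc(X,Y),z)*1000).round(1))
T('backrail L',20,29,.179);T('backrail R',448,23,.179);T('frail L',20,235,.179);T('frail R',452,229,.179)
T('bar far',346,60,.231);T('bar near',346,174,.231);T('knob top c',234,272,.188)
T('knob front',234,290,.173);T('knob back',234,262,.19)
T('tile R',422,150,.078);T('tile bot',390,192,.078);T('tile top',390,100,.078)
T('green dome',605,307,.06);T('green dome r',634,307,.07);T('green near',600,338,.05);
T('door l',240,120,.179);T('door r',449,120,.179);T('pink',507,302,.08);T('purple',608,413,.08);T('amber',294,148,.13)
T('bigg',733,320,.1)
S('bar far',458,175,.231);S('bar near',438,80,.231);S('knob',518,45,.173)
S('green base front',171,235,0);S('green top',168,165,.075);S('pink base',272,225,0);S('rail corner',365,240,.179);S('rail fr',785,165,.179)
S('amber',494,165,.135)
E
```

```text
top backrail L [737.7 174.5 179. ]
top backrail R [ 735.4 -222.2  179. ]
top frail L [545.3 175.1 179. ]
top frail R [ 543.5 -219.7  179. ]
top bar far [ 690.3 -123.   231. ]
top bar near [ 588.1 -120.4  231. ]
top knob top c [507.  -20.1 188. ]
top knob front [491.8 -19.8 173. ]
top knob back [515.9 -20.3 190. ]
top tile R [ 633.8 -207.2   78. ]
top tile bot [ 592.6 -174.5   78. ]
top tile top [ 684.4 -177.1   78. ]
top green dome [ 476.6 -385.8   60. ]
top green dome r [ 475.5 -411.9   70. ]
top green near [ 446.5 -382.    50. ]
top door l [648.  -28.1 179. ]
top door r [ 644.4 -220.1  179. ]
top pink [ 482.1 -285.4   80. ]
top purple [ 372.6 -379.8   80. ]
top amber [629.3 -79.1 130. ]
top bigg [ 459.5 -499.   100. ]
sc  bar far [ 736.3 -132.5  231. ]
sc  bar near [ 605.1 -120.2  231. ]
sc  knob [498.7 -14.4 173. ]
sc  green base front [ 500.2 -386.8    0. ]
sc  green top [ 477.2 -377.5   75. ]
sc  pink base [ 512.6 -283.8    0. ]
sc  rail corner [ 740.2 -216.6  179. ]
sc  rail fr [744.6 171.4 179. ]
sc  amber [628.1 -73.4 135. ]
```

```bash
cat >> h.py <<'E'
from scipy.spatial.transform import Rotation as Ro
def go(x,y,z,yaw):
    o=ctrl.get_obs();R=Ro.from_euler('xyz',o['orientation'],degrees=True)
    t=Ro.from_euler('xyz',[180,0,yaw],degrees=True)
    print('shift',R.inv().apply(np.array([x,y,z])-o['tool_pos']*1000).round(1),'turn',(R.inv()*t).as_rotvec(degrees=True).round(1),'t',round(o['clock'],2))
E
python3 -c "
from h import *
go(504,-19,300,180)"
```

```text
shift [-456.8  461.1  -54.7] turn [ 0.1 -0.  22.9] t 0.1
```

Call:
{"op": "move_arm", "data": {
  "motion": [
    [[-228, 231, -55], [0, 0, 23], 0],
    [[-228, 231, -55], [0, 0, 23], 0],
    [[-228, 231, -55], [0, 0, 23], 0],
    [[-228, 231, -55], [0, 0, 23], 0],
    [[-228, 231, -55], [0, 0, 23], 0],
    [[-228, 231, -55], [0, 0, 23], 0],
    [[-228, 231, -55], [0, 0, 23], 0],
    [[-228, 231, -55], [0, 0, 23], 0],
    [[-457, 461, -55], [0, 0, 23], 0],
    [[-457, 461, -55], [0, 0, 23], 0]
  ]
}}

```text
clock: 0.93
tool_pos: [0.4142, -0.2411, 0.301]
orientation: [-180.0, 0.1, 179.9]
force: [1.6, 0.5, -0.8]
opening: 0.0876
gripper_force: 0.0
```

```bash
python3 -c "
from h import *
go(504,-19,300,180);print(ctrl.get_obs()['tool_pos'])"
```

```text
shift [-89.4 222.2   1.1] turn [-0.   0.1 -0.1] t 0.93
[ 0.41420965 -0.24105825  0.30100926]
```

Call:
{"op": "move_arm", "data": {
  "motion": [
    [[-89, 222, 0], [0, 0, 0], 0],
    [[-89, 222, 0], [0, 0, 0], 0],
    [[-89, 222, 0], [0, 0, 0], 0],
    [[-89, 222, 0], [0, 0, 0], 0],
    [[-89, 222, 0], [0, 0, 0], 0],
    [[-89, 222, 0], [0, 0, 0], 0],
    [[-89, 222, 0], [0, 0, 0], 0],
    [[-89, 222, 0], [0, 0, 0], 0]
  ]
}}

```text
clock: 1.6
tool_pos: [0.5035, -0.0196, 0.2999]
orientation: [-180.0, -0.1, -179.9]
force: [0.1, -0.1, -0.0]
opening: 0.0877
gripper_force: 0.0
```

```bash
python3 -c "
from h import *
go(504,-19,175,180);print(ctrl.get_obs()['tool_pos'])"
```

```text
shift [ -0.7   0.6 124.9] turn [-0.  -0.1  0.1] t 1.6
[ 0.50348532 -0.01958008  0.29989597]
```

Call:
{"op": "move_arm", "data": {
  "motion": [
    [[0, 1, 40], [0, 0, 0], 0],
    [[0, 1, 80], [0, 0, 0], 0],
    [[0, 1, 110], [0, 0, 0], 0],
    [[0, 1, 125], [0, 0, 0], 0],
    [[0, 1, 125], [0, 0, 0], 0.3],
    [[0, 1, 125], [0, 0, 0], 1],
    [[0, 1, 125], [0, 0, 0], 1],
    [[0, 1, 125], [0, 0, 0], 1],
    [[0, 1, 125], [0, 0, 0], 1],
    [[0, 1, 125], [0, 0, 0], 1]
  ]
}}

```text
clock: 2.43
tool_pos: [0.5038, -0.02, 0.1766]
orientation: [180.0, 0.1, 179.9]
force: [-0.4, 0.1, -0.7]
opening: 0.0529
gripper_force: 0.0
```

Call:
{"op": "move_arm", "data": {
  "motion": [
    [[0, 0, 0], [0, 0, 0], 1],
    [[0, 0, 0], [0, 0, 0], 1],
    [[0, 0, 0], [0, 0, 0], 1],
    [[0, 0, 0], [0, 0, 0], 1],
    [[0, 0, 0], [0, 0, 0], 1],
    [[0, 0, 0], [0, 0, 0], 1]
  ]
}}

```text
clock: 2.93
tool_pos: [0.5042, -0.0173, 0.1758]
orientation: [179.7, 0.1, 179.9]
force: [-1.6, 15.4, 1.6]
opening: 0.0332
gripper_force: 30.0
```

Call:
{"op": "move_arm", "data": {
  "motion": [
    [[0, 3, 0], [0, 0, 0], 1],
    [[6, 3, 0], [0, 0, 0], 1],
    [[12, 3, 0], [0, 0, 0], 1],
    [[18, 3, 0], [0, 0, 0], 1],
    [[24, 3, 0], [0, 0, 0], 1],
    [[30, 3, 0], [0, 0, 0], 1],
    [[35, 3, 0], [0, 0, 0], 1],
    [[38, 3, 0], [0, 0, 0], 1],
    [[39, 3, 0], [0, 0, 0], 1],
    [[39, 3, 0], [0, 0, 0], 1]
  ]
}}

```text
clock: 3.77
tool_pos: [0.4687, -0.0168, 0.1761]
orientation: [180.0, 0.5, 180.0]
force: [24.2, -8.6, -19.0]
opening: 0.0332
gripper_force: 30.0
```

Call:
{"op": "move_arm", "data": {
  "motion": [
    [[36, 3, 0], [0, 0, 0], 0.4],
    [[36, 3, 0], [0, 0, 0], 0.3],
    [[36, 3, 0], [0, 0, 0], 0.3],
    [[36, 3, 0], [0, 0, 0], 0.3],
    [[36, 3, 0], [0, 0, 0], 0.3],
    [[36, 3, -40], [0, 0, 0], 0.3],
    [[36, 3, -80], [0, 0, 0], 0.3],
    [[36, 3, -120], [0, 0, 0], 0.2],
    [[0, -20, -124], [0, 0, 0], 0.2],
    [[-30, -45, -124], [0, 0, 0], 0.2]
  ]
}}

```text
clock: 4.6
tool_pos: [0.4969, -0.0613, 0.3045]
orientation: [179.9, 0.5, -179.8]
force: [0.1, 1.9, 1.3]
opening: 0.0692
gripper_force: 0.0
```

```bash
python3 -c "
from h import *
go(639,-121,300,180);print(ctrl.get_obs()['tool_pos'],ctrl.get_obs()['opening'])"
```

```text
shift [-141.9  -60.2    5.7] turn [0.1 0.5 0.2] t 4.6
[ 0.49689349 -0.06125882  0.30451297] 0.06923861053707901
```

Call:
{"op": "move_arm", "data": {
  "motion": [
    [[-36, -15, 2], [0, 0, 0], 0.2],
    [[-72, -30, 4], [0, 0, 0], 0.2],
    [[-108, -45, 6], [0, 0, 0], 0.2],
    [[-143, -60, 6], [0, 0, 0], 0.2],
    [[-143, -60, 6], [0, 0, 0], 0.2],
    [[-143, -60, 6], [0, 0, 0], 0.2],
    [[-143, -60, 6], [0, 0, 0], 0.2]
  ]
}}

```text
clock: 5.18
tool_pos: [0.6372, -0.1225, 0.2923]
orientation: [-180.0, -0.1, 179.9]
force: [0.3, -0.0, -0.5]
opening: 0.0701
gripper_force: 0.0
```

Run:
```python
from h import *
go(639,-121,223,180);print(ctrl.get_obs()['tool_pos'])
b=snap('scene','s1')['color'][140:300,160:380]
cv2.imwrite('pics/s1c.png',cv2.resize(b,None,fx=3.6,fy=3.6,interpolation=cv2.INTER_CUBIC))
```

```text
shift [-2.   1.5 69.3] turn [-0.  -0.1 -0.1] t 5.18
[ 0.63718423 -0.12250504  0.29229716]
```

View pics/s1c.png

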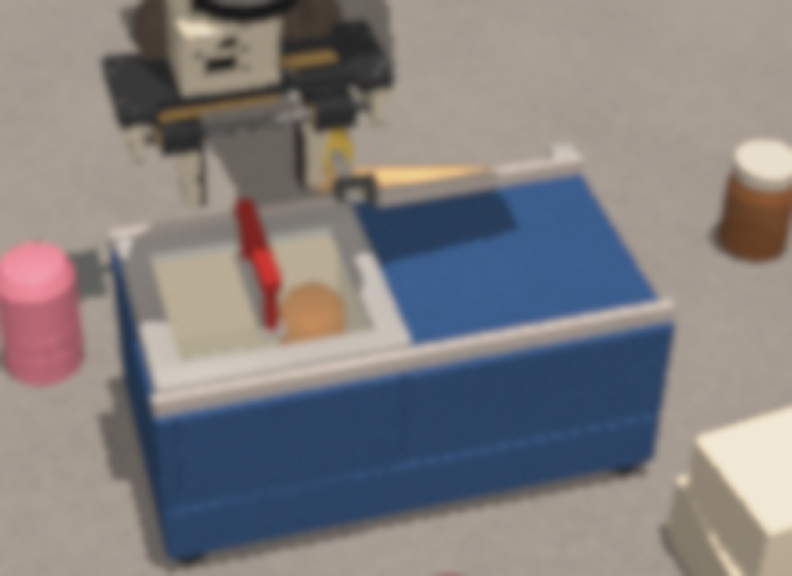

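The knob at (340,145) is drawn back from the keeper at (355,188). The fingers at (195,180) and (320,160) straddle the red bar at (258,260). Next I descend and grip.

Call:
{"op": "move_arm", "data": {
  "motion": [
    [[-2, 1, 35], [0, 0, 0], 0.2],
    [[-2, 1, 60], [0, 0, 0], 0.2],
    [[-2, 1, 69], [0, 0, 0], 0.4],
    [[-2, 1, 69], [0, 0, 0], 1],
    [[-2, 1, 69], [0, 0, 0], 1],
    [[-2, 1, 69], [0, 0, 0], 1],
    [[-2, 1, 69], [0, 0, 0], 1],
    [[-2, 1, 69], [0, 0, 0], 1],
    [[-2, 1, 69], [0, 0, 0], 1],
    [[-2, 1, 69], [0, 0, 0], 1]
  ]
}}

```text
clock: 6.07
tool_pos: [0.6393, -0.1213, 0.2251]
orientation: [180.0, 0.0, 179.9]
force: [0.4, -0.3, -0.9]
opening: 0.0219
gripper_force: 0.0
```

Call:
{"op": "move_arm", "data": {
  "motion": [
    [[0, 0, 0], [0, 0, 0], 1],
    [[0, 0, 0], [0, 0, 0], 1],
    [[0, 0, 0], [0, 0, 0], 1],
    [[0, 0, 0], [0, 0, 0], 1]
  ]
}}

```text
clock: 6.4
tool_pos: [0.6393, -0.1204, 0.2249]
orientation: [179.9, 0.0, 179.9]
force: [-1.3, 4.8, 2.9]
opening: 0.0154
gripper_force: 30.0
```

Call:
{"op": "move_arm", "data": {
  "motion": [
    [[0, 10, 0], [0, 0, 0], 1],
    [[0, 30, 0], [0, 0, 0], 1],
    [[0, 52, 0], [0, 0, 0], 1],
    [[-1, 74, 0], [0, 0, 0], 1],
    [[-1, 96, 0], [0, 0, 0], 1],
    [[-1, 118, 0], [0, 0, 0], 1],
    [[-1, 138, 0], [0, 0, 0], 1],
    [[-2, 154, 0], [0, 0, 0], 1],
    [[-2, 168, 0], [0, 0, 0], 1],
    [[-2, 178, 0], [0, 0, 0], 1]
  ]
}}

```text
clock: 7.23
tool_pos: [0.6398, 0.0573, 0.2248]
orientation: [-179.9, -0.2, 179.9]
force: [-7.6, -3.8, 5.9]
opening: 0.0157
gripper_force: 30.0
```

Call:
{"op": "move_arm", "data": {
  "motion": [
    [[0, 5, 0], [0, 0, 0], 1],
    [[0, 9, 0], [0, 0, 0], 1],
    [[0, 11, 0], [0, 0, 0], 1],
    [[0, 11, 0], [0, 0, 0], 1]
  ]
}}

```text
clock: 7.57
tool_pos: [0.6398, 0.0649, 0.2248]
orientation: [-179.7, -0.2, 179.9]
force: [-4.7, -12.2, 5.9]
opening: 0.0156
gripper_force: 30.0
```

Call:
{"op": "move_arm", "data": {
  "motion": [
    [[0, -2, 0], [0, 0, 0], 0.5],
    [[0, -2, 0], [0, 0, 0], 0.3],
    [[0, -2, 0], [0, 0, 0], 0.2],
    [[0, -2, 0], [0, 0, 0], 0.1],
    [[0, -2, -20], [0, 0, 0], 0],
    [[0, -2, -50], [0, 0, 0], 0],
    [[0, -2, -80], [0, 0, 0], 0],
    [[20, -30, -85], [0, 0, -7], 0],
    [[40, -65, -85], [0, 0, -14], 0],
    [[60, -100, -85], [0, 0, -21], 0]
  ]
}}

```text
clock: 8.4
tool_pos: [0.5811, -0.0321, 0.31]
orientation: [180.0, 0.1, -158.6]
force: [-0.0, -1.8, 0.6]
opening: 0.0771
gripper_force: 0.0
```

```bash
python3 -c "
from h import *
go(476,-384,270,-90);print(ctrl.get_obs()['joint_pos'])"
```

```text
shift [ 226.1 -289.4   39.7] turn [ -0.    0.1 -68.6] t 8.4
[ 1.60744778e+01  9.74754398e+00 -5.58558673e+00 -1.08422834e-02
 -7.45835847e+01 -8.47070358e+01]
```

Call:
{"op": "move_arm", "data": {
  "motion": [
    [[20, -26, 0], [0, 0, -7], 0],
    [[43, -55, 0], [0, 0, -14], 0],
    [[66, -85, 0], [0, 0, -21], 0],
    [[90, -115, 0], [0, 0, -28], 0],
    [[113, -145, 0], [0, 0, -35], 0],
    [[136, -174, 0], [0, 0, -42], 0],
    [[160, -204, 0], [0, 0, -49], 0],
    [[182, -234, 10], [0, 0, -56], 0],
    [[205, -262, 20], [0, 0, -63], 0],
    [[222, -284, 30], [0, 0, -68], 0]
  ]
}}

```text
clock: 9.23
tool_pos: [0.4747, -0.3787, 0.2796]
orientation: [-179.9, -0.0, -90.8]
force: [-0.3, -0.9, 0.5]
opening: 0.0876
gripper_force: 0.0
```

Run:
```python
from h import *
go(476,-384,270,-90)
a=snap('top','t2')['color'];b=snap('scene','s2')['color']
A=cv2.resize(a[100:215,190:350],None,fx=5,fy=5,interpolation=cv2.INTER_CUBIC)
cv2.imwrite('pics/t2c.png',A)
```

```text
shift [ 5.2 -1.3  9.6] turn [-0.1 -0.  -0.8] t 9.23
```

View pics/t2c.png

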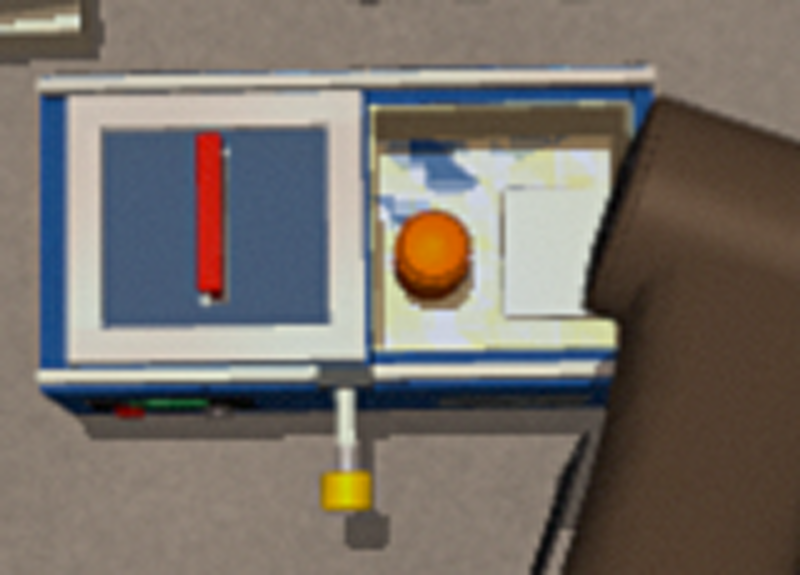

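The door is parked, the bolt is out, and the tile is visible. Its left edge is at X=503, its top at Y=188 and its bottom at Y=316. The amber weight is at (432,250).

Run:
```python
from h import *
for X,Y,z in [(503,188,.078),(503,316,.078),(432,245,.15),(210,133,.231),(210,292,.231),(372,100,.165),(378,350,.07),(655,78,.179),(38,86,.179),(38,377,.179)]:
    print(X,Y,(at('top',190+X/5,100+Y/5,z)*1000).round(1))
a=cv2.imread('pics/s2.png')[180:270,60:210]
cv2.imwrite('pics/s2c.png',cv2.resize(a,None,fx=5.3,fy=5.3,interpolation=cv2.INTER_CUBIC))
```

```text
503 188 [ 682.3 -130.5   78. ]
503 316 [ 593.5 -128.3   78. ]
432 245 [631. -78. 150.]
210 133 [689.7  60.7 231. ]
210 292 [590.4  61.9 231. ]
372 100 [724.6 -40.5 165. ]
378 350 [572.6 -42.5  70. ]
655 78 [ 732.1 -222.7  179. ]
38 86 [734.9 175.  179. ]
38 377 [545.9 175.6 179. ]
```

View pics/s2c.png

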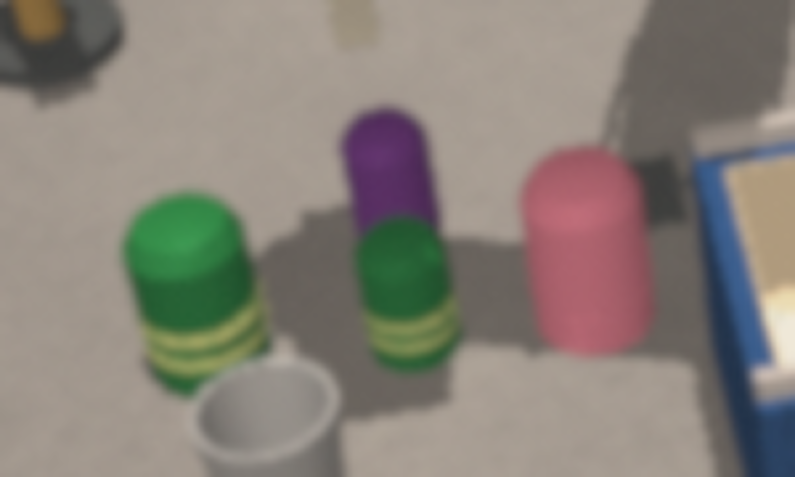

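The small banded green weight spans X 357–460, Y 214–370 in this crop, and it stands free of pink and purple. I'll fit its position from the silhouettes in both cameras.

```bash
cat >> h.py <<'E'
from scipy.optimize import least_squares
a_=np.linspace(0,2*np.pi,72)
PR=[(26,0),(26,30),(26,72),(23,77),(17,81.5),(9,84.3),(0,85)]
def bbox(n,x,y,z0=0,s=1):
    p=np.array([proj(n,[(x+s*r*np.cos(t))/1e3,(y+s*r*np.sin(t))/1e3,(z0+s*h)/1e3]) for r,h in PR for t in a_])
    return np.r_[p.min(0),p.max(0)]
E
python3 - <<'E'
from h import *
S=np.r_[60+357/5.3,180+214/5.3,60+460/5.3,180+370/5.3]
T=np.r_[tc(568,281),tc(634,340)]
for l,f in (('scene',lambda p:bbox('scene',*p)-S),('top',lambda p:bbox('top',*p)-T),('both',lambda p:np.r_[bbox('scene',*p)-S,bbox('top',*p)-T])):
    r=least_squares(f,[476,-384],diff_step=1e-3);print(l,r.x.round(1),r.fun.round(1))
E
```

```text
scene [ 476.7 -381.4] [-0.6 -0.   0.6  0. ]
top [ 474.  -386.6] [-0.4  0.4  0.4 -0.4]
both [ 474.9 -383.7] [-1.4 -0.3 -0.2 -0.3 -1.3  0.2 -0.5 -0.7]
```

Run:
```python
from h import *
def bb(n,x,y,R,H):
    p=np.array([proj(n,[(x+R/26*r*np.cos(t))/1e3,(y+R/26*r*np.sin(t))/1e3,(h if h>0 else 0)/85*H/1e3]) for r,h in PR for t in a_])
    return np.r_[p.min(0),p.max(0)]
T=np.r_[tc(573,387),tc(641,441)];S=np.r_[60+342/5.3,180+106/5.3]
f=lambda p:np.r_[bb('top',*p)-T,bb('scene',*p)[:2]-S]
r=least_squares(f,[372,-380,26,110],diff_step=1e-3);print('purple',r.x.round(1),r.fun.round(1))
T=np.r_[tc(458,267),tc(543,348)];S=np.r_[60+522/5.3,180+147/5.3,60+655/5.3,180+355/5.3]
f=lambda p:np.r_[bb('top',*p)-T,bb('scene',*p)-S]
r=least_squares(f,[482,-285,34,110],diff_step=1e-3);print('pink',r.x.round(1),r.fun.round(1))
go(475.5,-383.5,63,-90)
```

```text
purple [ 371.5 -386.6   24.7   84.8] [-0.5  0.4 -0.8 -0.5 -1.1 -0. ]
pink [ 479.  -279.5   35.3  110.3] [-1.4  0.3 -0.8 -1.  -1.5  0.  -0.5 -0.6]
shift [  4.3  -2.9 214. ] turn [ 0.2  0.1 -0.9] t 9.33
```

Call:
{"op": "move_arm", "data": {
  "motion": [
    [[4, -3, 40], [0, 0, -1], 0],
    [[4, -3, 75], [0, 0, -1], 0],
    [[4, -3, 105], [0, 0, -1], 0],
    [[4, -3, 130], [0, 0, -1], 0],
    [[4, -3, 155], [0, 0, -1], 0],
    [[4, -3, 180], [0, 0, -1], 0],
    [[4, -3, 200], [0, 0, -1], 0],
    [[4, -3, 213], [0, 0, -1], 0],
    [[4, -3, 213], [0, 0, -1], 0.2],
    [[4, -3, 213], [0, 0, -1], 1]
  ]
}}

```text
clock: 10.17
tool_pos: [0.4785, -0.3803, 0.0663]
orientation: [179.9, 0.0, -90.1]
force: [0.3, 0.3, 0.8]
opening: 0.079
gripper_force: 0.0
```

Call:
{"op": "move_arm", "data": {
  "motion": [
    [[0, 0, 0], [0, 0, 0], 1],
    [[0, 0, 0], [0, 0, 0], 1],
    [[0, 0, 0], [0, 0, 0], 1],
    [[0, 0, 0], [0, 0, 0], 1],
    [[0, 0, 0], [0, 0, 0], 1],
    [[0, 0, 0], [0, 0, 0], 1],
    [[0, 0, 0], [0, 0, 0], 1],
    [[0, 0, 0], [0, 0, 0], 1]
  ]
}}

```text
clock: 10.83
tool_pos: [0.4781, -0.3809, 0.0674]
orientation: [-180.0, -0.0, -90.1]
force: [-2.9, 0.6, 5.8]
opening: 0.0512
gripper_force: 30.0
```

Call:
{"op": "move_arm", "data": {
  "motion": [
    [[0, 0, -5], [0, 0, 0], 1],
    [[0, 0, -20], [0, 0, 0], 1],
    [[0, 0, -50], [0, 0, 0], 1],
    [[0, 0, -85], [0, 0, 0], 1],
    [[0, 0, -120], [0, 0, 0], 1],
    [[0, 0, -155], [0, 0, 0], 1],
    [[0, 0, -190], [0, 0, 0], 1],
    [[0, 0, -215], [0, 0, 0], 1],
    [[0, 0, -225], [0, 0, 0], 1],
    [[0, 0, -225], [0, 0, 0], 1]
  ]
}}

```text
clock: 11.67
tool_pos: [0.4791, -0.3812, 0.2941]
orientation: [-179.8, -0.1, -90.1]
force: [0.8, -0.1, -3.5]
opening: 0.0511
gripper_force: 30.0
```

Run:
```python
from h import *
go(638,-168,290,-90)
```

```text
shift [-213.4 -158.6    4.5] turn [-0.2 -0.1 -0.1] t 11.67
```

Call:
{"op": "move_arm", "data": {
  "motion": [
    [[-15, -11, 0], [0, 0, 0], 1],
    [[-42, -31, 0], [0, 0, 0], 1],
    [[-72, -53, 0], [0, 0, 0], 1],
    [[-102, -75, 0], [0, 0, 0], 1],
    [[-132, -97, 0], [0, 0, 0], 1],
    [[-162, -118, 0], [0, 0, 0], 1],
    [[-190, -139, 0], [0, 0, 0], 1],
    [[-208, -152, 0], [0, 0, 0], 1],
    [[-217, -159, 0], [0, 0, 0], 1],
    [[-217, -159, 0], [0, 0, 0], 1]
  ]
}}

```text
clock: 12.5
tool_pos: [0.6381, -0.1616, 0.288]
orientation: [179.7, 0.1, -90.0]
force: [-0.5, -0.2, -3.2]
opening: 0.0511
gripper_force: 30.0
```

Run:
```python
from h import *
go(638,-164,160,-90);print(ctrl.get_obs()['tool_pos'])
a=snap('scene','s3')['color'][120:280,150:350]
cv2.imwrite('pics/s3c.png',cv2.resize(a,None,fx=3.75,fy=3.75,interpolation=cv2.INTER_CUBIC))
```

```text
shift [  2.5  -0.5 128. ] turn [0.3 0.1 0. ] t 12.5
[ 0.63808439 -0.16158022  0.28799871]
```

View pics/s3c.png

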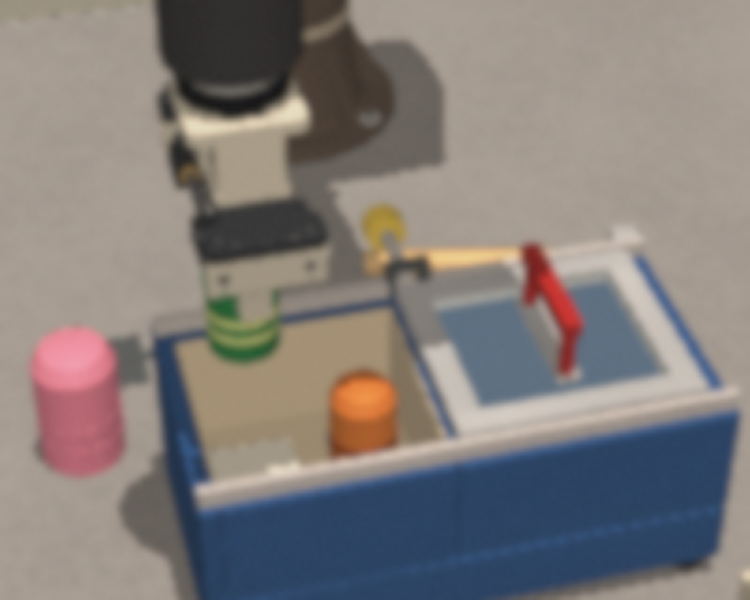

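The glass is held over the tile. Its sides are at X 208 and 280, with the bottom at Y=361. The tile's robot-side edge runs from (208,447) to (293,440). I'll compare the two within this one view.

Run:
```python
from h import *
c=lambda X,Y:(150+X/3.75,120+Y/3.75)
for p in [(208,447),(293,440)]: print((at('scene',*c(*p),.078)*1000).round(1))
S=np.r_[c(208,0)[0],c(281,361)]
f=lambda p:bbox('scene',*p,221)[[0,2,3]]-S
r=least_squares(f,[638,-165],diff_step=1e-3);print(r.x.round(1),r.fun.round(2))
```

```text
[ 591.8 -189.    78. ]
[ 601.2 -123.5   78. ]
[ 638.3 -160.8] [-0.79  0.82 -0.04]
```

Call:
{"op": "move_arm", "data": {
  "motion": [
    [[1, 0, 20], [0, 0, 0], 1],
    [[1, 0, 45], [0, 0, 0], 1],
    [[1, 0, 70], [0, 0, 0], 1],
    [[1, 0, 92], [0, 0, 0], 1],
    [[1, 0, 110], [0, 0, 0], 1],
    [[1, 0, 122], [0, 0, 0], 1],
    [[1, 0, 130], [0, 0, 0], 1],
    [[1, 0, 134], [0, 0, 0], 1],
    [[1, 0, 137], [0, 0, 0], 1],
    [[1, 0, 137], [0, 0, 0], 1]
  ]
}}

```text
clock: 13.38
tool_pos: [0.6377, -0.1653, 0.1547]
orientation: [-180.0, -0.0, -90.1]
force: [-0.9, 0.7, -3.2]
opening: 0.0513
gripper_force: 30.0
```

Call:
{"op": "move_arm", "data": {
  "motion": [
    [[0, 0, 3], [0, 0, 0], 1],
    [[0, 0, 3], [0, 0, 0], 1],
    [[0, 0, 3], [0, 0, 0], 1],
    [[0, 0, 3], [0, 0, 0], 1]
  ]
}}

```text
clock: 13.72
tool_pos: [0.6378, -0.165, 0.1521]
orientation: [-180.0, -0.0, -90.1]
force: [0.0, -0.1, -3.1]
opening: 0.0508
gripper_force: 30.0
```

Run:
```python
from h import *
for i in range(2):
    a=snap('scene','s4');print(ctrl.get_obs()['tool_pos'].round(4))
a=a['color'][160:250,170:290]
cv2.imwrite('pics/s4c.png',cv2.resize(a,None,fx=6.6,fy=6.6,interpolation=cv2.INTER_CUBIC))
```

```text
[ 0.6378 -0.165   0.152 ]
[ 0.6377 -0.165   0.1519]
```

View pics/s4c.png

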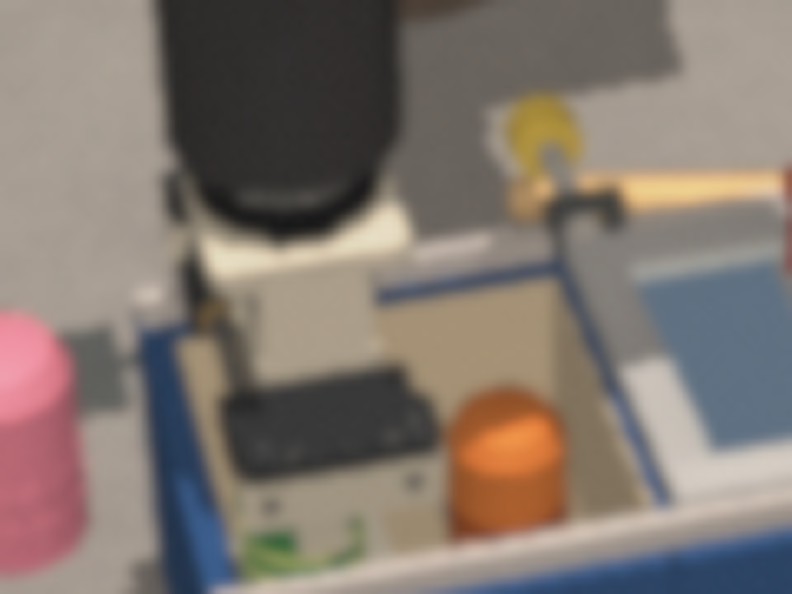

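The gripper is lowered, with the green glass sides at X≈244 and 367. The amber weight spans X 451–568 with its top at Y=386. Amber should be 88 mm from the tile's centre, which gives a check within one picture.

Run:
```python
from h import *
c=lambda X,Y:np.array((170+X/6.6,160+Y/6.6))
S=np.r_[c(451,386),c(568,0)[0]]
r=least_squares(lambda p:bbox('scene',*p,70)[:3]-S,[630,-75],diff_step=1e-3);print('amber',r.x.round(1),r.fun.round(2))
S=np.r_[c(244,0)[0],c(367,0)[0]]
r=least_squares(lambda p:bbox('scene',638,p[0],85)[[0,2]]-S,[-165],diff_step=1e-3);print('green',r.x.round(1),r.fun.round(2))
# top view of amber (first pic and t2)
S=np.r_[190+395/5,100+209/5,190+470/5,100+299/5]
r=least_squares(lambda p:bbox('top',*p,70)-S,[630,-75],diff_step=1e-3);print('amber top',r.x.round(1),r.fun.round(2))
```

```text
amber [633.5 -73.9] [-0.36 -0.02  0.36]
green [-163.9] [-0.55  0.58]
amber top [631.8 -79.2] [-0.62 -0.42  0.59  0.44]
```

Call:
{"op": "move_arm", "data": {
  "motion": [
    [[-2, 0, 0], [0, 0, 0], 1],
    [[-2, 0, 2], [0, 0, 0], 1],
    [[-2, 0, 4], [0, 0, 0], 1],
    [[-2, 0, 5], [0, 0, 0], 1],
    [[-2, 0, 6], [0, 0, 0], 1],
    [[-2, 0, 6], [0, 0, 0], 1],
    [[-2, 0, 6], [0, 0, 0], 1]
  ]
}}

```text
clock: 14.4
tool_pos: [0.6376, -0.1631, 0.1456]
orientation: [180.0, -0.0, -90.1]
force: [-0.2, 0.3, -2.0]
opening: 0.0516
gripper_force: 30.0
```

Call:
{"op": "move_arm", "data": {
  "motion": [
    [[0, 0, 0.5], [0, 0, 0], 1],
    [[0, 0, 1], [0, 0, 0], 1],
    [[0, 0, 1], [0, 0, 0], 1],
    [[0, 0, 1], [0, 0, 0], 1]
  ]
}}

```text
clock: 14.73
tool_pos: [0.6376, -0.1631, 0.1455]
orientation: [-180.0, -0.0, -90.1]
force: [-2.8, 0.9, 5.9]
opening: 0.0511
gripper_force: 30.0
```

Call:
{"op": "move_arm", "data": {
  "motion": [
    [[0, 0, 0], [0, 0, 0], 0.35],
    [[0, 0, 0], [0, 0, 0], 0.3],
    [[0, 0, 0], [0, 0, 0], 0.25],
    [[0, 0, 0], [0, 0, 0], 0.15],
    [[0, 0, 0], [0, 0, 0], 0.1],
    [[0, 0, 0], [0, 0, 0], 0.1],
    [[0, 0, 0], [0, 0, 0], 0.1]
  ]
}}

```text
clock: 15.32
tool_pos: [0.6376, -0.1631, 0.1445]
orientation: [180.0, -0.0, -90.1]
force: [0.8, 0.1, -0.1]
opening: 0.0785
gripper_force: 0.0
```

Call:
{"op": "move_arm", "data": {
  "motion": [
    [[0, 0, -10], [0, 0, 0], 0.1],
    [[0, 0, -30], [0, 0, 0], 0.1],
    [[0, 0, -55], [0, 0, 0], 0.1],
    [[0, 0, -85], [0, 0, 0], 0.1],
    [[0, 0, -120], [0, 0, 0], 0.1],
    [[0, 0, -155], [0, 0, 0], 0.1],
    [[-30, 5, -160], [0, 0, 7], 0.1],
    [[-65, 15, -160], [0, 0, 14], 0.1],
    [[-100, 20, -160], [0, 0, 21], 0.1],
    [[-135, 20, -160], [0, 0, 28], 0.1]
  ]
}}

```text
clock: 16.15
tool_pos: [0.6168, -0.0271, 0.3063]
orientation: [-179.9, 0.1, -118.5]
force: [0.3, 0.1, -0.2]
opening: 0.079
gripper_force: 0.0
```

Run:
```python
from h import *
go(640,64,310,180)
a=snap('top','t5')['color'][100:215,190:350]
b=snap('scene','s5')['color'][160:260,170:290]
A=cv2.resize(a,(556,400),interpolation=cv2.INTER_CUBIC);B=cv2.resize(b,(240,200),interpolation=cv2.INTER_CUBIC)
A=np.hstack([A,np.vstack([B,B*0])]);cv2.imwrite('pics/c5.png',A)
```

```text
shift [-91.1  23.   -3.6] turn [-0.   0.1 61.5] t 16.15
```

View pics/c5.png

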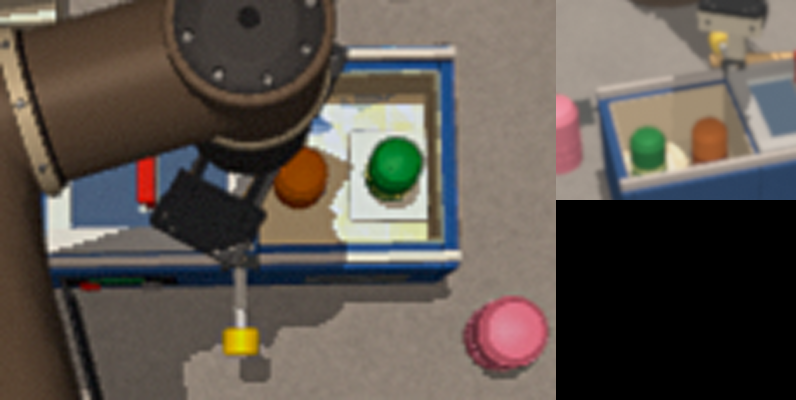

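The green weight stands upright on the tile. In the top crop it spans X 366–424, Y 136–205, and the tile spans X 351–427, Y 130–220.

Run:
```python
from h import *
c=lambda X,Y:np.array((190+X/3.475,100+Y/3.478))
S=np.r_[c(366,136),c(424,205)]
r=least_squares(lambda p:bbox('top',*p,78)-S,[638,-165],diff_step=1e-3);print('green',r.x.round(1),r.fun.round(2))
print((at('top',*c(351,130),.078)*1e3).round(1),(at('top',*c(427,220),.078)*1e3).round(1))
```

```text
green [ 634.8 -169.8] [-0.5   0.38  0.48 -0.4 ]
[ 683.  -131.9   78. ] [ 591.9 -204.4   78. ]
```

Call:
{"op": "move_arm", "data": {
  "motion": [
    [[-9, 2, 0], [0, 0, 7], 0.2],
    [[-20, 5, 0], [0, 0, 14], 0.2],
    [[-30, 8, 0], [0, 0, 21], 0.2],
    [[-40, 10, 0], [0, 0, 28], 0.2],
    [[-50, 12, 0], [0, 0, 35], 0.2],
    [[-60, 15, 0], [0, 0, 42], 0.2],
    [[-70, 18, 0], [0, 0, 49], 0.2],
    [[-80, 20, 0], [0, 0, 56], 0.2],
    [[-91, 23, 0], [0, 0, 62], 0.2],
    [[-91, 23, 0], [0, 0, 62], 0.2]
  ]
}}

```text
clock: 17.08
tool_pos: [0.6408, 0.0642, 0.305]
orientation: [180.0, 0.0, 179.7]
force: [0.1, 0.2, -0.5]
opening: 0.0693
gripper_force: 0.0
```

```bash
python3 -c "
from h import *
go(640,64,224,180);print(ctrl.get_obs()['tool_pos'])"
```

```text
shift [ 0.8 -0.3 81. ] turn [ 0.   0.  -0.3] t 17.08
[0.64078978 0.06424357 0.3050397 ]
```

The glass is about 3 mm from the tile's centre. Now I close the door.

Call:
{"op": "move_arm", "data": {
  "motion": [
    [[1, 0, 35], [0, 0, 0], 0.2],
    [[1, 0, 65], [0, 0, 0], 0.2],
    [[1, 0, 81], [0, 0, 0], 0.4],
    [[1, 0, 81], [0, 0, 0], 1],
    [[1, 0, 81], [0, 0, 0], 1],
    [[1, 0, 81], [0, 0, 0], 1],
    [[1, 0, 81], [0, 0, 0], 1],
    [[1, 0, 81], [0, 0, 0], 1],
    [[1, 0, 81], [0, 0, 0], 1],
    [[1, 0, 81], [0, 0, 0], 1]
  ]
}}

```text
clock: 17.92
tool_pos: [0.6396, 0.0632, 0.2244]
orientation: [180.0, 0.1, 179.9]
force: [0.1, -0.1, -0.6]
opening: 0.0224
gripper_force: 0.0
```

Call:
{"op": "move_arm", "data": {
  "motion": [
    [[0, 0, 0], [0, 0, 0], 1],
    [[0, 0, 0], [0, 0, 0], 1],
    [[0, 0, 0], [0, 0, 0], 1],
    [[0, 0, 0], [0, 0, 0], 1]
  ]
}}

```text
clock: 18.25
tool_pos: [0.6395, 0.0634, 0.2241]
orientation: [180.0, 0.0, 179.9]
force: [-0.2, 1.9, 3.3]
opening: 0.0159
gripper_force: 30.0
```

Call:
{"op": "move_arm", "data": {
  "motion": [
    [[0, -10, 0], [0, 0, 0], 1],
    [[0, -30, 0], [0, 0, 0], 1],
    [[0, -52, 0], [0, 0, 0], 1],
    [[1, -74, 0], [0, 0, 0], 1],
    [[1, -96, 0], [0, 0, 0], 1],
    [[1, -118, 0], [0, 0, 0], 1],
    [[1, -138, 0], [0, 0, 0], 1],
    [[2, -154, 0], [0, 0, 0], 1],
    [[2, -168, 0], [0, 0, 0], 1],
    [[2, -178, 0], [0, 0, 0], 1]
  ]
}}

```text
clock: 19.08
tool_pos: [0.639, -0.1157, 0.2241]
orientation: [180.0, 0.2, 179.9]
force: [6.6, 3.1, 0.4]
opening: 0.0159
gripper_force: 30.0
```

Call:
{"op": "move_arm", "data": {
  "motion": [
    [[0, -4, 0], [0, 0, 0], 1],
    [[0, -7, 0], [0, 0, 0], 1],
    [[0, -9, 0], [0, 0, 0], 1],
    [[0, -9, 0], [0, 0, 0], 1],
    [[0, -9, 0], [0, 0, 0], 1]
  ]
}}

```text
clock: 19.5
tool_pos: [0.639, -0.1205, 0.2241]
orientation: [179.7, 0.3, 180.0]
force: [3.8, 15.3, 4.7]
opening: 0.0156
gripper_force: 30.0
```

Call:
{"op": "move_arm", "data": {
  "motion": [
    [[0, 0, 0], [0, 0, 0], 0.5],
    [[0, 0, 0], [0, 0, 0], 0.3],
    [[0, 2, 0], [0, 0, 0], 0.2],
    [[0, 2, 0], [0, 0, 0], 0.2],
    [[0, 2, -20], [0, 0, 0], 0.2],
    [[0, 2, -50], [0, 0, 0], 0.2],
    [[0, 2, -80], [0, 0, 0], 0.2],
    [[35, 20, -80], [0, 0, 0], 0.2],
    [[70, 45, -80], [0, 0, 0], 0.2],
    [[105, 70, -80], [0, 0, 0], 0.2]
  ]
}}

```text
clock: 20.33
tool_pos: [0.5331, -0.0556, 0.303]
orientation: [-180.0, -0.0, 179.8]
force: [-0.6, 1.8, 1.0]
opening: 0.0695
gripper_force: 0.0
```

```bash
python3 -c "
from h import *
go(468,-16.5,300,180);print(ctrl.get_obs()['tool_pos'])"
```

```text
shift [65.2 38.8  3.1] turn [-0.  -0.  -0.2] t 20.33
[ 0.53306273 -0.05557556  0.30303461]
```

Call:
{"op": "move_arm", "data": {
  "motion": [
    [[30, 18, 0], [0, 0, 0], 0.2],
    [[65, 38, 3], [0, 0, 0], 0.2],
    [[65, 38, 3], [0, 0, 0], 0.2],
    [[65, 38, 3], [0, 0, 0], 0.2],
    [[65, 38, 40], [0, 0, 0], 0.2],
    [[65, 38, 80], [0, 0, 0], 0.2],
    [[65, 38, 115], [0, 0, 0], 0.2],
    [[65, 38, 127], [0, 0, 0], 0.2],
    [[65, 38, 127], [0, 0, 0], 0.2],
    [[65, 38, 127], [0, 0, 0], 1]
  ]
}}

```text
clock: 21.17
tool_pos: [0.4699, -0.0178, 0.1763]
orientation: [-179.9, -0.1, 179.9]
force: [0.7, 0.1, 0.3]
opening: 0.0672
gripper_force: 0.0
```

Call:
{"op": "move_arm", "data": {
  "motion": [
    [[0, 0, 0], [0, 0, 0], 1],
    [[0, 0, 0], [0, 0, 0], 1],
    [[0, 0, 0], [0, 0, 0], 1],
    [[0, 0, 0], [0, 0, 0], 1],
    [[0, 0, 0], [0, 0, 0], 1],
    [[0, 0, 0], [0, 0, 0], 1],
    [[0, 0, 0], [0, 0, 0], 1]
  ]
}}

```text
clock: 21.75
tool_pos: [0.4697, -0.0169, 0.1771]
orientation: [180.0, 0.1, 179.9]
force: [-1.9, 2.5, 4.9]
opening: 0.0336
gripper_force: 30.0
```

Next I push the bolt home (+x, which is tool -x), checking the force as it goes.

Call:
{"op": "move_arm", "data": {
  "motion": [
    [[-4, 0, 0], [0, 0, 0], 1],
    [[-9, 0, 0], [0, 0, 0], 1],
    [[-14, 0, 0], [0, 0, 0], 1],
    [[-19, 0, 0], [0, 0, 0], 1],
    [[-24, 0, 0], [0, 0, 0], 1],
    [[-29, 0, 0], [0, 0, 0], 1],
    [[-33, 0, 0], [0, 0, 0], 1],
    [[-36, 0, 0], [0, 0, 0], 1],
    [[-38, 0, 0], [0, 0, 0], 1],
    [[-38, 0, 0], [0, 0, 0], 1]
  ]
}}

```text
clock: 22.58
tool_pos: [0.5059, -0.0171, 0.177]
orientation: [180.0, -0.2, 179.9]
force: [-11.2, 5.7, 13.7]
opening: 0.0332
gripper_force: 30.0
```

Call:
{"op": "move_arm", "data": {
  "motion": [
    [[-1, 0, 0], [0, 0, 0], 1],
    [[-2, 0, 0], [0, 0, 0], 1],
    [[-2, 0, 0], [0, 0, 0], 1]
  ]
}}

```text
clock: 22.83
tool_pos: [0.506, -0.0171, 0.177]
orientation: [180.0, -0.4, 179.9]
force: [-18.7, 7.5, 19.8]
opening: 0.0335
gripper_force: 30.0
```

It's at the stop. I release, lift and retreat, then check.

Call:
{"op": "move_arm", "data": {
  "motion": [
    [[0, 0, 0], [0, 0, 0], 0.5],
    [[0, 0, 0], [0, 0, 0], 0.3],
    [[0, 0, 0], [0, 0, 0], 0.2],
    [[0, 0, 0], [0, 0, 0], 0.2],
    [[0, 0, -20], [0, 0, 0], 0.2],
    [[0, 0, -55], [0, 0, 0], 0.2],
    [[0, 0, -90], [0, 0, 0], 0.2],
    [[10, -20, -120], [0, 0, 0], 0.2],
    [[30, -55, -125], [0, 0, 0], 0.2],
    [[50, -85, -125], [0, 0, 0], 0.2]
  ]
}}

```text
clock: 23.67
tool_pos: [0.4602, -0.1029, 0.304]
orientation: [-180.0, 0.2, -180.0]
force: [-0.1, -0.6, -1.2]
opening: 0.0702
gripper_force: 0.0
```

Call:
{"op": "move_arm", "data": {
  "motion": [
    [[0, -40, 0], [0, 0, 0], 0.2],
    [[0, -80, 0], [0, 0, 0], 0.2],
    [[0, -120, 0], [0, 0, 0], 0.2],
    [[0, -155, 0], [0, 0, 0], 0.2],
    [[0, -170, 0], [0, 0, 0], 0.2],
    [[0, -170, 0], [0, 0, 0], 0.2],
    [[0, -170, 0], [0, 0, 0], 0.2],
    [[0, -170, 0], [0, 0, 0], 0.2]
  ]
}}

```text
clock: 24.33
tool_pos: [0.4589, -0.272, 0.3012]
orientation: [180.0, -0.0, 179.9]
force: [0.3, 0.2, -0.0]
opening: 0.0699
gripper_force: 0.0
```

Run:
```python
from h import *
a=snap('top','t6')['color'][100:215,190:350]
b=snap('scene','s6')['color'][150:270,170:370]
A=cv2.resize(a,(780,280*2),interpolation=cv2.INTER_CUBIC)[:,:390*2]
A=cv2.resize(A,(400,288));B=cv2.resize(b,(400,288),interpolation=cv2.INTER_CUBIC)
cv2.imwrite('pics/c6.png',np.hstack([A,B]))
```

```text
(no output)
```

View pics/c6.png

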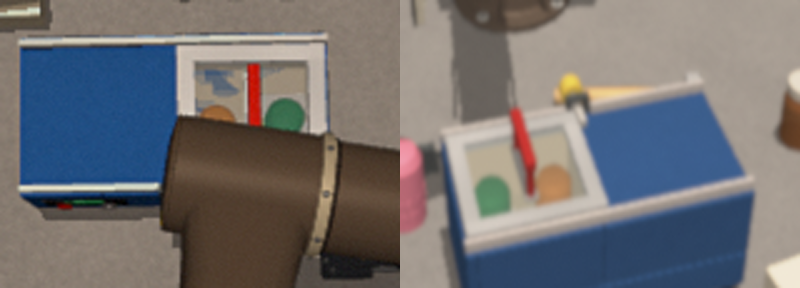

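The door is shut, with the bar at (255,95) on the left and (520,150) on the right. The bolt knob at (570,85) is home with its pin across the door. The green and amber weights stand inside and the robot is clear, so I hand the job in.

```bash
python3 -c "
from plant import ctrl
print(ctrl.close_job())"
```

```text
the job is handed in; nothing more can be done
None
```

The job is handed in: the green weight stands upright about 3 mm from the middle of the tile, with the door shut and the bolt home; it took about 24 s of the 72 s allowed, and the judge's verdict was not shown.

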